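# Sort out the stiffest push switch

## Task

Three push switches that look alike stand in the bench tester. Going from left to right as the robot sees them, press each key straight down until it clicks and let it come up again, never pushing a key harder than 20 N. Then take the switch that needed the greatest force by its housing and set it down gently, upright, on the floor of the red tray near its middle; leave the other two seated in their nests and everything else undisturbed.

Things in the scene. Friction and masses are not known exactly. Their poses are not given: they have to be found in the camera images.
- switch_a_mid (a point): centre of push switch a's housing, half-way up, on the key's axis. The three switches look alike: grey housing 36 x 36 mm, 42 mm high; on it a steel collar 31 mm across, 3 mm high; on that the blue key cap, 25 mm across, its flat top 36 mm above this point when not pressed. Housing top 21 mm above, underside 21 mm below. z is up along the key, x and y square to the sides
- switch_b_mid (a point): centre of push switch b's housing, half-way up, on the key's axis. The three switches look alike: grey housing 36 x 36 mm, 42 mm high; on it a steel collar 31 mm across, 3 mm high; on that the blue key cap, 25 mm across, its flat top 36 mm above this point when not pressed. Housing top 21 mm above, underside 21 mm below. z is up along the key, x and y square to the sides
- switch_c_mid (a point): centre of push switch c's housing, half-way up, on the key's axis. The three switches look alike: grey housing 36 x 36 mm, 42 mm high; on it a steel collar 31 mm across, 3 mm high; on that the blue key cap, 25 mm across, its flat top 36 mm above this point when not pressed. Housing top 21 mm above, underside 21 mm below. z is up along the key, x and y square to the sides
- switch_a: the same switch a as a body, loose, 0.1 to 0.22 kg; origin at the centre of its underside. It stands in one of the three nests (which one varies), its lowest 10 mm sunk in the block with 1.5 mm play a side; 32 mm of housing stand clear to be gripped on two opposite sides from above
- switch_b: the same switch b as a body, loose, 0.1 to 0.22 kg; origin at the centre of its underside. It stands in one of the three nests (which one varies), its lowest 10 mm sunk in the block with 1.5 mm play a side; 32 mm of housing stand clear to be gripped on two opposite sides from above
- switch_c: the same switch c as a body, loose, 0.1 to 0.22 kg; origin at the centre of its underside. It stands in one of the three nests (which one varies), its lowest 10 mm sunk in the block with 1.5 mm play a side; 32 mm of housing stand clear to be gripped on two opposite sides from above
- key_a (a joint): travel of switch a's key, m: 0 at rest, grows as pushed down, hard stop at 0.005; it springs back. It clicks at 4 mm (no dip in force). The force rises evenly from 65 % at the first movement to its full value at the stop, 3 to 7 N, then climbs steeply. The stiffest takes over 2 N more at the stop than the others. Its key rests 0.2 mm lower, too little to see or read
- key_b (a joint): travel of switch b's key, m: 0 at rest, grows as pushed down, hard stop at 0.005; it springs back. It clicks at 4 mm (no dip in force). The force rises evenly from 65 % at the first movement to its full value at the stop, 3 to 7 N, then climbs steeply. The stiffest takes over 2 N more at the stop than the others. Its key rests 0.2 mm lower, too little to see or read
- key_c (a joint): travel of switch c's key, m: 0 at rest, grows as pushed down, hard stop at 0.005; it springs back. It clicks at 4 mm (no dip in force). The force rises evenly from 65 % at the first movement to its full value at the stop, 3 to 7 N, then climbs steeply. The stiffest takes over 2 N more at the stop than the others. Its key rests 0.2 mm lower, too little to see or read
- nest_left (a point): centre of the left nest (left is +y, seen from the robot looking at the tester), on the top face of the nest block; z up, y along the row. The switch's middle is 11 mm above it
- nest_middle (a point): centre of the middle nest (left is +y, seen from the robot looking at the tester), on the top face of the nest block; z up, y along the row. The switch's middle is 11 mm above it
- nest_right (a point): centre of the right nest (left is +y, seen from the robot looking at the tester), on the top face of the nest block; z up, y along the row. The switch's middle is 11 mm above it
- tester: bench tester, fixed: white base 40 mm high, 240 mm in x, origin on the table below the middle nest, reaching y = -160 to +320 mm. A console 150 mm high with a screen stands on it from y = 190 to 320 mm. On the base an aluminium nest block 76 (x) x 260 (y) mm, its top 56 mm over the table, has three square nests 10 mm deep in a row along y, 85 mm apart
- tray: red reject tray, fixed: open box 180 x 180 mm outside, walls 5 mm thick and 30 mm high, floor 5 mm thick; origin at the centre of its underside; empty
- cup: steel cup, 52 mm across, 32 mm high, standing on the tester's base beyond the nest block near the console; leave alone
- weight: brass weight, 32 mm across, 44 mm high, standing on the tester's base beyond the nest block; leave alone
- tape: yellow roll of tape, 90 mm across, 22 mm high, on the table; leave alone
- screwdriver: screwdriver 170 mm long lying on the table; leave alone
- can: can with a paper label, 52 mm across, 110 mm high; leave alone
- gauge_box: flat wooden gauge box 90 x 140 x 35 mm high; leave alone
- pen: blue pen 140 mm long lying on the table; leave alone
Mind the look-alikes: they are no part of the job. Leave any purple look-alike of the switch_b alone. Leave any purple look-alike of the switch_c alone.

How it is judged (in metres and radians):
On the way, in this order (a step that is already met when the one before it is completed fails the run):
1. the key in the left nest is pressed past its click, the other keys being up (((value of joint key_a above 0.004 m and horizontal distance between switch_a_mid and nest_left below 0.015 m and value of joint each of key_b, key_c below 0.001 m) or (value of joint key_b above 0.004 m and horizontal distance between switch_b_mid and nest_left below 0.015 m and value of joint each of key_a, key_c below 0.001 m) or (value of joint key_c above 0.004 m and horizontal distance between switch_c_mid and nest_left below 0.015 m and value of joint each of key_a, key_b below 0.001 m))), for 0.05 s.
2. the key in the middle nest is pressed past its click, the other keys being up (((value of joint key_a above 0.004 m and horizontal distance between switch_a_mid and nest_middle below 0.015 m and value of joint each of key_b, key_c below 0.001 m) or (value of joint key_b above 0.004 m and horizontal distance between switch_b_mid and nest_middle below 0.015 m and value of joint each of key_a, key_c below 0.001 m) or (value of joint key_c above 0.004 m and horizontal distance between switch_c_mid and nest_middle below 0.015 m and value of joint each of key_a, key_b below 0.001 m))), for 0.05 s.
3. the key in the right nest is pressed past its click, the other keys being up (((value of joint key_a above 0.004 m and horizontal distance between switch_a_mid and nest_right below 0.015 m and value of joint each of key_b, key_c below 0.001 m) or (value of joint key_b above 0.004 m and horizontal distance between switch_b_mid and nest_right below 0.015 m and value of joint each of key_a, key_c below 0.001 m) or (value of joint key_c above 0.004 m and horizontal distance between switch_c_mid and nest_right below 0.015 m and value of joint each of key_a, key_b below 0.001 m))), for 0.05 s.
At the end, for the whole second after the job is handed in: The stiffest switch stands upright (within 0.1 rad) on the red tray's floor, its centre within 65 mm of the tray's middle along both sides; the other two are within 6 mm of where they stood, upright likewise; all at rest. (Its key rests 0.2 mm low: the rules' mark of it.) (((value of joint key_a above -0.0001 m and x of switch_a_mid in the frame of tray between -0.065 and 0.065 m and y of switch_a_mid in the frame of tray between -0.065 and 0.065 m and z of switch_a_mid in the frame of tray below 0.031 m and distance of each of switch_b_mid, switch_c_mid from where it was at the start of the episode below 0.006 m) or (value of joint key_b above -0.0001 m and x of switch_b_mid in the frame of tray between -0.065 and 0.065 m and y of switch_b_mid in the frame of tray between -0.065 and 0.065 m and z of switch_b_mid in the frame of tray below 0.031 m and distance of each of switch_a_mid, switch_c_mid from where it was at the start of the episode below 0.006 m) or (value of joint key_c above -0.0001 m and x of switch_c_mid in the frame of tray between -0.065 and 0.065 m and y of switch_c_mid in the frame of tray between -0.065 and 0.065 m and z of switch_c_mid in the frame of tray below 0.031 m and distance of each of switch_a_mid, switch_b_mid from where it was at the start of the episode below 0.006 m)) and angle between each of switch_a_mid, switch_b_mid, switch_c_mid's own z axis and vertical below 0.1 rad and linear speed of each of switch_a, switch_b, switch_c below 0.02 m/s); the robot touches nothing.
It fails at once if a key is pushed with more than 20 N (contact force between any of key_a, key_b, key_c and anything else above 20 N).
It fails at once if a switch is dropped: it falls freely at more than 0.5 m/s ((linear speed of switch_a above 0.5 m/s and contact force between switch_a and the fingers below 0.05 N) or (linear speed of switch_b above 0.5 m/s and contact force between switch_b and the fingers below 0.05 N) or (linear speed of switch_c above 0.5 m/s and contact force between switch_c and the fingers below 0.05 N)).
It fails at once if another thing on the bench is moved by more than 20 mm (distance of any of cup, weight, tape, screwdriver, can, gauge_box, pen from where it was at the start of the episode above 0.02 m).
It also fails if it takes over 64 s, if anything falls off the work surface, if the arm or the gripper's body presses on something with over 40 N, if the wrist force passes 120 N, or if a joint passes its speed limit or range.

## Robot

A 7-joint arm with a two-finger parallel gripper is mounted at the origin on the work surface. World frame = base frame: x ahead of the robot, y to its left, z up, the work surface at z = 0. Lengths are in mm, angles in rad, forces in N, time in s.
With the tool pointing down it reaches from about 400 to 850 mm from the base axis. Payload 10.4 kg.
Tool frame: the origin (TCP) lies at the very end of the fingers, on their centre line; the grasp point (between the pads) lies 19 mm behind it; z points along the fingers, y is the direction in which the jaws open and shut (so a half turn about z gives the same grasp; the last joint's range is limited). The gripper opens to 87 mm and grips with 3 to 60 N. Pads are 19 mm wide; open, the fingers measure 117 mm over their backs; the gripper's body (75 mm by 190 mm) begins 51 mm behind the grasp point.
Start: joints at [-1.168, 0.332, -0.065, 1.46, 0.022, 1.35, -0.088], TCP at [258.146, 569.221, 222.576] pointing down, gripper open.
Joint ranges: [-2.6, 2.6], [-0.5, 2.12], [-1.47, 1.34], [0.16, 2.42], [-1.27, 4.41], [0.06, 2.06], [-2.6, 2.6]. Speed limits (rad/s): [2.22, 2.22, 2.79, 2.79, 3.14, 3.14, 3.14].

## Interface

Orientations are given as a unit quaternion [x, y, z, w].
In Python, from workcell import manip gives the robot as it stands.
- The arm moves only by the tool send_rows, never from a script. Its argument "commands" is a list that holds one entry, the list of rows, each a list of 5 numbers: the shift along the world's x, y, z in m, then the turn about the world's z in rad, then the finger opening in m, from 0 to 0.087. In form: [[[x, y, z, yaw, jaw], ...]]. A call has 1 to 5 rows; each row shifts and turns the commanded pose from where the row before left it; what a row does not reach is not made up. A row lasts 1/12 s, in which the tool goes at most 41.7 mm and 7.16 degrees, less where a joint would pass 70% of its speed; a pose out of reach is approached as far as the arm can. A call with a gripper value outside its range is refused whole. The fingers move at their own pace and stop on an object; "newtons" is the grip in N (left out, the last holds). Time passes only in rows, so rows that do not move let the fingers close. It gives the time, the measured TCP pose, the force and the opening at its end, in the units of the state.
- manip.get_obs(): the state, without advancing time (a new reading comes with each control period).
- manip.grab_frame(name): name is "scene" or "top" or "wrist"; returns a dict with "pixels" (384x512x3 uint8, red, green, blue), "fx", "fy", "cx", "cy" (pixels), "k1" (the pictures are not rectified: a ray, as slopes to the right and down, at radius r is drawn at 1 + k1 r^2 times it, then the intrinsics apply), "world_from_camera" (4x4, takes a point from camera to world coordinates). Camera axes: x right, y down, z forward; pixel columns grow to the right and rows downward; lengths in mm; the calibration is good to about 2 mm. A picture is of the moment at which its call begins. There is no depth.
- manip.sign_off(): hands the job in, once; it reports no verdict.
The state is a dict: "clock": time; "joints": joint angles; "qvel": joint speeds; "joint_torque": joint torques, N m; "position": TCP position; "tool_rot": TCP orientation; "ft_force": force on the tool from outside, world axes, zero at the start; "torque": the same for the moment, N m; "opening": finger opening in mm.
Only numpy, scipy, OpenCV 4.12 (cv2) and the standard library are available. Lean on these libraries where they do the work, as an engineer would, in place of code of your own. Each camera call takes 0.05 s, during which the arm holds its last target.

## Working session

There is one attempt and no reset: what is moved stays moved. The work goes in short steps, Python scripts to look and compute and a tool call to move; the robot and the scene stay as the last step left them, time stands still between calls to the robot, and variables do not carry over. Pictures are saved under pics/ and viewed, and the job is handed in when it is done.

Besides the shell and the picture viewer there is one more tool, called after ">>>" as name([rows], argument=value, ...), one row to a line, values as JSON. send_rows: Moves the arm, as the interface text tells. Its arguments: {"type":"object","properties":{"commands":{"type":"array"},"newtons":{"type":"number"}},"required":["commands"]}

```bash
mkdir -p pics; cat > h.py <<'E'
import numpy as np, cv2
from workcell import manip
def grab(n,save):
    f=manip.grab_frame(n); cv2.imwrite('pics/'+save+'.png',cv2.cvtColor(np.asarray(f['pixels']),cv2.COLOR_RGB2BGR))
    import pickle; pickle.dump(f,open('pics/'+save+'.pkl','wb')); return f
def load(s):
    import pickle; return pickle.load(open('pics/'+s+'.pkl','rb'))
def ray(f,u,v):
    d=np.array([(u-f['cx'])/f['fx'],(v-f['cy'])/f['fy']]); s=d.copy()
    for _ in range(30): s=d/(1+f['k1']*(s@s))
    T=np.array(f['world_from_camera']); return T[:3,3],T[:3,:3]@np.array([s[0],s[1],1])
def atz(f,u,v,z):
    o,d=ray(f,u,v); return o+d*(z-o[2])/d[2]
def proj(f,p):
    T=np.array(f['world_from_camera']); c=T[:3,:3].T@(np.array(p)-T[:3,3]); s=c[:2]/c[2]; s=s*(1+f['k1']*(s@s))
    return s*[f['fx'],f['fy']]+[f['cx'],f['cy']]
def crop(s,u0,v0,u1,v1,k,out):
    im=cv2.imread('pics/'+s+'.png')[v0:v1,u0:u1]; cv2.imwrite('pics/'+out+'.png',cv2.resize(im,None,fx=k,fy=k,interpolation=cv2.INTER_CUBIC))
E
python3 - <<'E'
from h import *
o=manip.get_obs(); print(o)
for n in ['scene','top','wrist']:
    f=grab(n,n+'0'); print(n,f['fx'],f['fy'],f['cx'],f['cy'],f['k1'],np.round(f['world_from_camera'],3))
E
```

```text
{'clock': 0.0, 'joints': array([-1.16760445,  0.33284911, -0.06474082,  1.46093542,  0.02159141,
        1.34991458, -0.08849445]), 'qvel': array([-0.00091178,  0.00099738,  0.0002916 , -0.00035555, -0.00033828,
       -0.0001832 , -0.00160133]), 'joint_torque': array([-2.07395010e-04, -6.23271060e+01,  2.43762141e-02, -3.89878964e+01,
       -6.12819172e-02,  4.00708860e-02,  1.47834317e-04]), 'position': array([257.97046939, 568.84748296, 221.77107746]), 'tool_rot': array([ 2.11260440e-01,  9.77429552e-01, -6.94031600e-04, -1.27054641e-04]), 'ft_force': array([0.03625167, 1.11019941, 0.75132223]), 'torque': array([ 0.00948936, -0.03850513, -0.01735559]), 'opening': 86.64644691830026}
scene 363.3602519552424 363.3602519552424 252.34718306888635 188.58321694966259 -0.0938716181191458 [[-3.900000e-02  8.100000e-01 -5.850000e-01  1.064495e+03]
 [ 9.990000e-01  3.300000e-02 -2.100000e-02 -1.410170e+02]
 [ 2.000000e-03 -5.850000e-01 -8.110000e-01  7.996440e+02]
 [ 0.000000e+00  0.000000e+00  0.000000e+00  1.000000e+00]]
top 442.3390841141252 442.3390841141252 250.75337544905938 195.66307270566048 0.016941075300844332 [[ 2.200000e-02 -9.980000e-01  5.500000e-02  4.804990e+02]
 [-1.000000e+00 -2.300000e-02 -1.200000e-02 -1.202620e+02]
 [ 1.400000e-02 -5.500000e-02 -9.980000e-01  1.271826e+03]
 [ 0.000000e+00  0.000000e+00  0.000000e+00  1.000000e+00]]
wrist 293.06583535771415 293.06583535771415 253.75347916877303 193.61909337638997 -0.030301757010179925 [[ 4.13000e-01  8.74000e-01  2.56000e-01  1.86197e+02]
 [ 9.11000e-01 -3.96000e-01 -1.19000e-01  6.01995e+02]
 [-3.00000e-03  2.82000e-01 -9.59000e-01  3.84456e+02]
 [ 0.00000e+00  0.00000e+00  0.00000e+00  1.00000e+00]]
```

View pics/scene0.png

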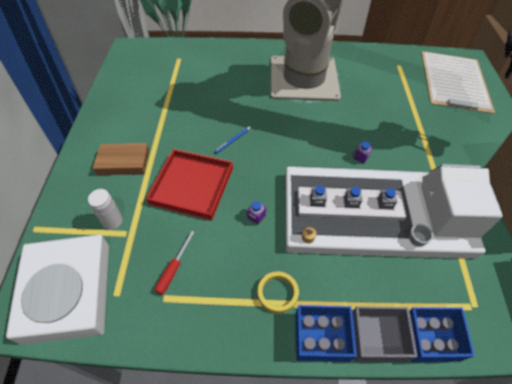

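View pics/top0.png

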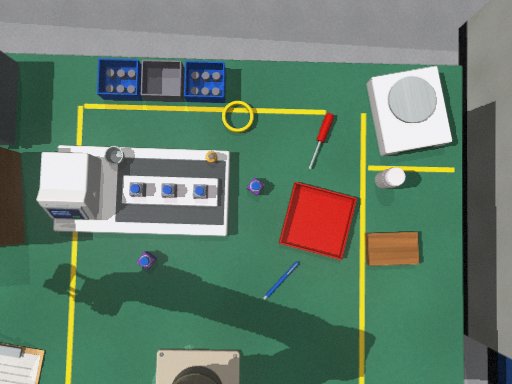

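View pics/wrist0.png

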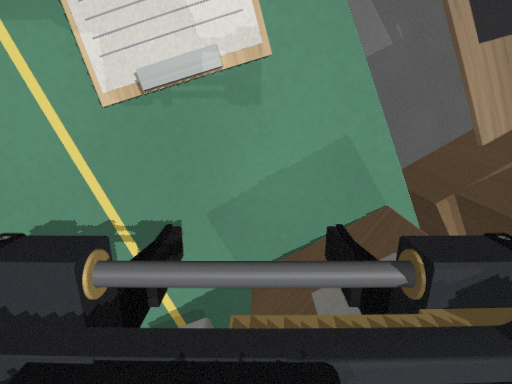

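The top view has three grey switches in the nest block at about (137,189), (168,190) and (201,191). The purple look-alikes are at (255,187) and (147,260), the tray is at (318,220), the cup at (115,155) and the weight at (211,156). I'll take a closer crop.

```bash
python3 - <<'E'
from h import *
crop('top0',110,165,230,215,6,'t0c'); crop('top0',265,170,375,270,6,'t0t'); crop('scene0',290,170,430,250,5,'s0c')
E
```

```text
(no output)
```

View pics/t0c.png

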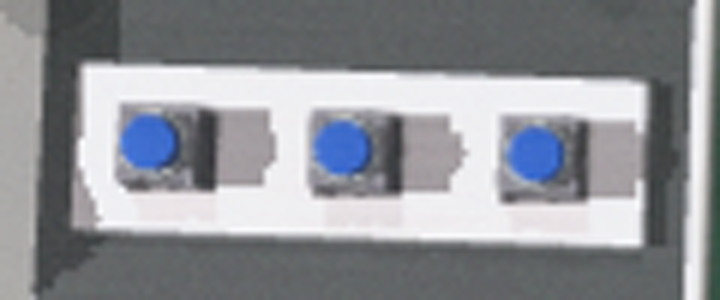

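View pics/t0t.png

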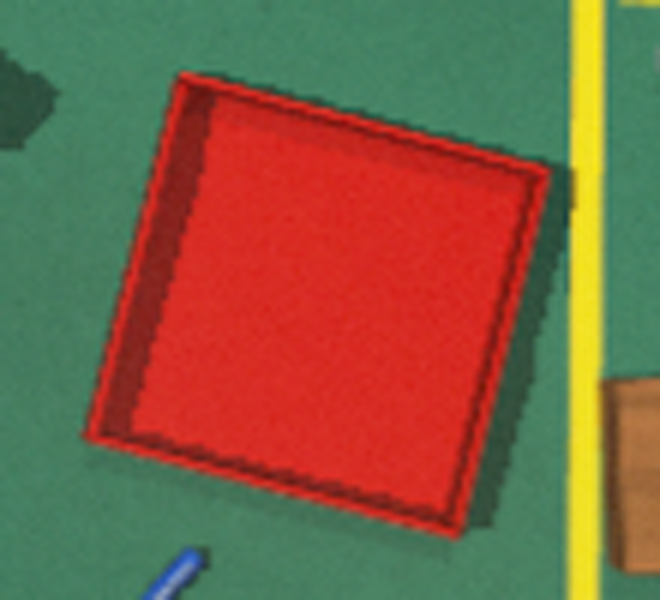

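View pics/s0c.png

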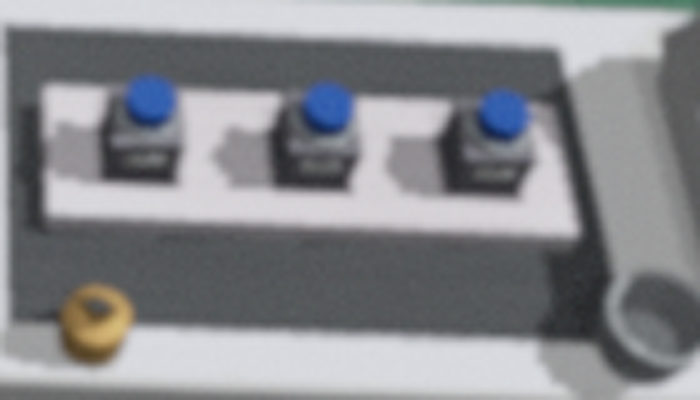

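The crop shows three blue caps on grey housings, with cap centres at crop pixels (149,141), (342,148) and (535,153). These are the real switches; the purple ones stand outside the tester. The tray corners are also clear.

```bash
python3 - <<'E'
from h import *
f=load('top0')
def caps(s,box):
    im=cv2.imread('pics/'+s+'.png'); u0,v0,u1,v1=box
    h=cv2.cvtColor(cv2.resize(im[v0:v1,u0:u1],None,fx=4,fy=4,interpolation=cv2.INTER_CUBIC),cv2.COLOR_BGR2HSV)
    m=cv2.inRange(h,(100,130,70),(125,255,255)); n,_,st,c=cv2.connectedComponentsWithStats(m)
    return [((c[i]+.5)/4-.5+[u0,v0],st[i,4]/16) for i in range(1,n) if st[i,4]>300]
for s,b in [('top0',(110,165,230,215)),('scene0',(290,170,430,250))]:
    g=load(s)
    for c,a in caps(s,b): print(s,np.round(c,2),a,np.round(atz(g,*c,103),1))
cs=[(182,75),(550,168),(462,535),(90,437)]
P=[atz(f,265+(u+.5)/6-.5,170+(v+.5)/6-.5,30)[:2] for u,v in cs]; P=np.array(P);print(P.round(1),P.mean(0)); e=P[1]-P[0]; print(np.linalg.norm(np.diff(P,axis=0),axis=1),np.arctan2(e[0],-e[1]))
# block corners
for u,v in [(82,63),(646,82),(640,246),(74,228)]: print(atz(f,110+(u+.5)/6-.5,165+(v+.5)/6-.5,56).round(1))
g=load('scene0')
for u,v in [(42,85),(558,108),(580,240),(45,218)]: print('s',atz(g,290+(u+.5)/5-.5,170+(v+.5)/5-.5,56).round(1))
E
```

```text
top0 [134.52 188.29] 63.3125 [557.3 172.  103. ]
top0 [166.79 189.28] 61.4375 [556.7  87.2 103. ]
top0 [198.98 190.3 ] 59.875 [555.9   2.3 103. ]
scene0 [319.55 189.66] 69.5 [ 5.584e+02 -2.000e-01  1.030e+02]
scene0 [354.98 191.15] 71.625 [559.3  84.2 103. ]
scene0 [390.03 192.52] 69.4375 [559.9 168.7 103. ]
[[ 590.1 -259.4]
 [ 550.3 -433.1]
 [ 378.2 -393.5]
 [ 419.8 -219.3]] [ 484.61547158 -326.34300796]
[178.16538467 176.61890936 179.10154389] -0.22517971308586096
[596.  215.8  56. ]
[593.4 -42.1  56. ]
[518.  -41.3  56. ]
[520.4 216.5  56. ]
s [516.9 -45.1  56. ]
s [520.6 219.7  56. ]
s [599.6 214.9  56. ]
s [596.5 -46.3  56. ]
```

>>> send_rows([
  [[0, 0, 0.04, 0, 0.0], [0.02, -0.0266, 0, -0.077, 0.0], [0.02, -0.0266, 0, -0.077, 0.0], [0.02, -0.0266, 0, -0.077, 0.0], [0.02, -0.0266, 0, -0.077, 0.0]],
], newtons=20)

```text
clock: 0.57
position: [338.8, 461.4, 262.4]
tool_rot: [0.36, 0.933, -0.0, -0.0]
ft_force: [0.7, 0.2, 0.1]
opening: 61.4
```

>>> send_rows([
  [[0.02, -0.0266, 0, -0.077, 0.0], [0.02, -0.0266, 0, -0.077, 0.0], [0.02, -0.0266, 0, -0.077, 0.0], [0.02, -0.0266, 0, -0.077, 0.0], [0.02, -0.0266, 0, -0.077, 0.0]],
])

```text
clock: 0.98
position: [438.8, 328.3, 262.5]
tool_rot: [0.532, 0.847, -0.0, -0.0]
ft_force: [1.4, 0.3, 0.9]
opening: 28.1
```

>>> send_rows([
  [[0.02, -0.0266, 0, -0.077, 0.0], [0.02, -0.0266, 0, -0.077, 0.0], [0.02, -0.0266, 0, -0.077, 0.0], [0.02, -0.0266, 0, -0.077, 0.0], [0.02, -0.0266, 0, -0.077, 0.0]],
])

```text
clock: 1.4
position: [538.8, 195.3, 262.5]
tool_rot: [0.684, 0.729, 0.0, -0.0]
ft_force: [1.7, 0.1, 0.4]
opening: 1.4
```

>>> send_rows([
  [[0.02, -0.0266, 0, -0.077, 0.0], [0, 0, 0, 0, 0], [0, 0, 0, 0, 0]],
])

```text
clock: 1.65
position: [558.9, 168.0, 262.2]
tool_rot: [0.712, 0.702, -0.0, 0.0]
ft_force: [-0.5, 0.3, 0.2]
opening: 0.7
```

```bash
python3 - <<'E'
from h import *
f=grab('wrist','w1'); print(np.round(f['world_from_camera'],2)); print(proj(f,[558.6,170.4,103]),proj(f,[558.9,168,262]),proj(f,[558.9,168,103]))
E
```

```text
[[ 1.0000e+00 -1.0000e-02 -1.0000e-02  5.5882e+02]
 [-1.0000e-02 -9.6000e-01 -2.8000e-01  2.4666e+02]
 [-0.0000e+00  2.8000e-01 -9.6000e-01  4.2476e+02]
 [ 0.0000e+00  0.0000e+00  0.0000e+00  1.0000e+00]]
[254.90105627 177.12438652] [256.08323002 241.24083206] [255.19481911 179.19202194]
```

View pics/w1.png

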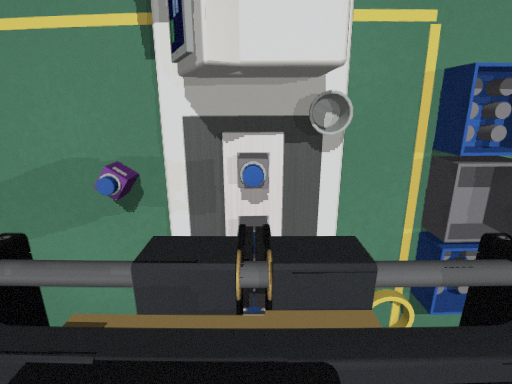

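The wrist view shows the left cap at about (253,175), just ahead of the closed fingers.

```bash
python3 - <<'E'
from h import *
f=load('w1'); crop('w1',213,120,293,220,6,'w1c')
im=cv2.imread('pics/w1.png')[140:205,225:285]
h=cv2.cvtColor(cv2.resize(im,None,fx=4,fy=4,interpolation=cv2.INTER_CUBIC),cv2.COLOR_BGR2HSV)
m=cv2.inRange(h,(100,130,70),(125,255,255)); n,_,st,c=cv2.connectedComponentsWithStats(m)
for i in range(1,n):
  if st[i,4]>300: p=(c[i]+.5)/4-.5+[225,140]; print(p,st[i]/4,atz(f,*p,103),atz(f,*p,99))
E
```

```text
[252.72600398 175.25015146] [  18.     24.5    20.75   22.5  1444.25] [556.18275919 172.59717568 103.        ] [556.15000092 171.67643875  99.        ]
```

View pics/w1c.png

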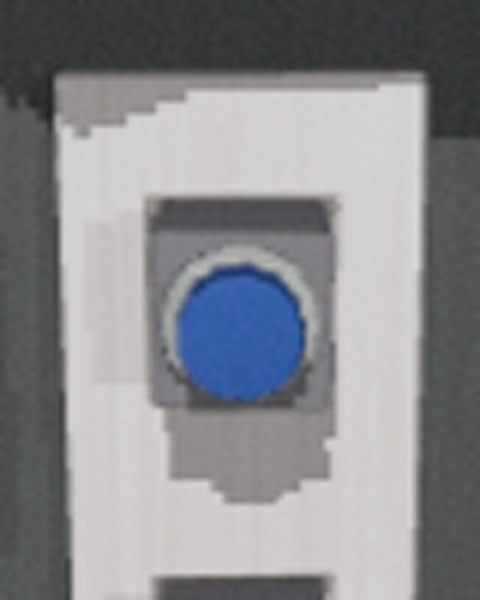

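>>> send_rows([
  [[-0.0014, 0.003, -0.035, 0, 0], [0, 0, -0.035, 0, 0], [0, 0, -0.035, 0, 0], [0, 0, -0.03, 0, 0], [0, 0, -0.015, 0, 0]],
])

```text
clock: 2.12
position: [553.8, 174.4, 108.5]
tool_rot: [0.709, 0.705, -0.002, -0.001]
ft_force: [-0.8, 0.4, -0.8]
opening: 0.3
```

>>> send_rows([
  [[0, 0, -0.003, 0, 0], [0, 0, 0, 0, 0], [0, 0, 0, 0, 0]],
])

```text
clock: 2.37
position: [557.1, 174.3, 110.8]
tool_rot: [0.71, 0.704, 0.001, 0.0]
ft_force: [-0.2, -0.0, 1.7]
opening: 0.4
```

>>> send_rows([
  [[0, 0, 0, 0, 0], [0, 0, 0, 0, 0], [0, 0, 0, 0, 0]],
])

```text
clock: 2.62
position: [557.3, 173.5, 110.7]
tool_rot: [0.711, 0.704, 0.001, 0.0]
ft_force: [0.6, 0.6, 0.8]
opening: 0.4
```

```bash
python3 - <<'E'
from h import *
o=manip.get_obs(); print(o['position'],o['ft_force'],o['clock'],o['qvel'])
f=grab('top','t2');g=grab('scene','s2'); crop('s2',290,130,440,250,5,'s2c')
o=manip.get_obs(); print(o['position'],o['ft_force'],o['clock'])
E
```

```text
[557.26388689 173.50352429 110.65234113] [0.59941106 0.64180158 0.7789745 ] 2.6167 [ 2.86645992e-04  6.07088138e-03 -1.51577370e-05  5.14284860e-03
  2.56732277e-04 -7.67587637e-04 -1.81659668e-03]
[557.06024706 173.34654334 110.22910764] [-0.07492791  0.46922752 -0.66432997] 2.7167
```

View pics/s2c.png

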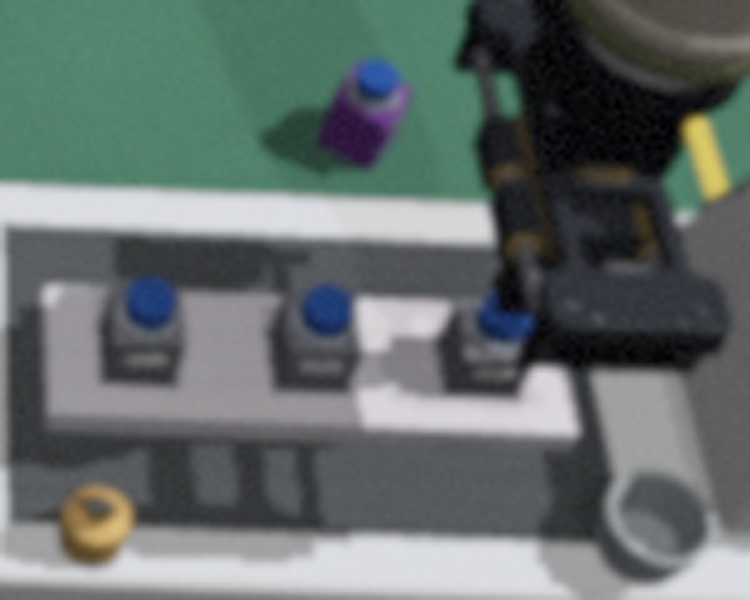

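```bash
python3 - <<'E'
from h import *
crop('s2',370,165,420,215,14,'s2d');crop('t2',110,160,180,220,11,'t2d')
for s in ['s2','t2']:
  f=load(s); print(s,proj(f,[557,173.3,110.2]),proj(f,[557.5,171,103]))
E
```

```text
s2 [392.64651031 189.81807002] [390.80451861 191.71518964]
t2 [133.31919217 188.19094783] [134.89042165 188.21767923]
```

View pics/s2d.png

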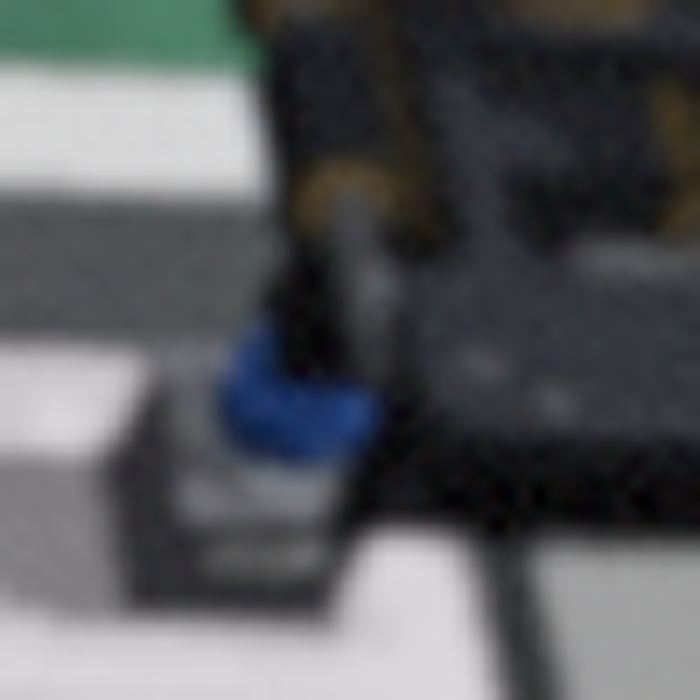

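View pics/t2d.png

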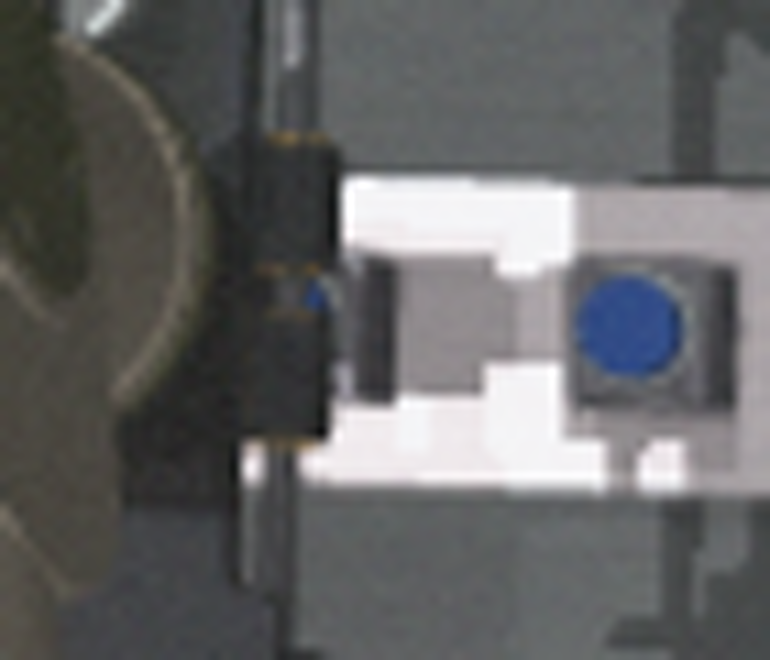

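>>> send_rows([
  [[0.001, -0.003, 0, 0, 0], [0, 0, -0.002, 0, 0], [0, 0, -0.001, 0, 0], [0, 0, -0.001, 0, 0], [0, 0, 0, 0, 0]],
])

```text
clock: 3.13
position: [557.6, 170.1, 105.2]
tool_rot: [0.711, 0.704, -0.0, -0.0]
ft_force: [-0.4, 0.4, 0.1]
opening: 0.8
```

>>> send_rows([
  [[0, 0, -0.001, 0, 0], [0, 0, -0.001, 0, 0], [0, 0, 0, 0, 0]],
])

```text
clock: 3.38
position: [557.8, 170.3, 103.6]
tool_rot: [0.711, 0.704, 0.0, 0.0]
ft_force: [-0.5, -0.3, 0.0]
opening: 0.5
```

>>> send_rows([
  [[0, 0, -0.001, 0, 0], [0, 0, 0, 0, 0], [0, 0, 0, 0, 0]],
])

```text
clock: 3.63
position: [557.9, 170.3, 102.9]
tool_rot: [0.711, 0.704, 0.0, 0.0]
ft_force: [-0.9, -0.4, 4.1]
opening: 0.6
```

>>> send_rows([
  [[0, 0, -0.001, 0, 0], [0, 0, 0, 0, 0], [0, 0, 0, 0, 0]],
])

```text
clock: 3.88
position: [557.9, 170.3, 101.9]
tool_rot: [0.711, 0.704, 0.0, 0.0]
ft_force: [-1.2, -0.6, 5.2]
opening: 0.4
```

>>> send_rows([
  [[0, 0, -0.001, 0, 0], [0, 0, 0, 0, 0], [0, 0, 0, 0, 0]],
])

```text
clock: 4.13
position: [557.9, 170.3, 100.9]
tool_rot: [0.711, 0.704, 0.0, 0.0]
ft_force: [-1.9, -0.4, 5.3]
opening: 0.5
```

>>> send_rows([
  [[0, 0, -0.001, 0, 0], [0, 0, 0, 0, 0], [0, 0, 0, 0, 0]],
])

```text
clock: 4.38
position: [557.9, 170.3, 99.9]
tool_rot: [0.711, 0.704, 0.0, 0.0]
ft_force: [-1.7, -0.2, 7.4]
opening: 0.2
```

>>> send_rows([
  [[0, 0, -0.0005, 0, 0], [0, 0, 0, 0, 0], [0, 0, 0, 0, 0]],
])

```text
clock: 4.63
position: [557.9, 170.3, 99.5]
tool_rot: [0.711, 0.704, 0.0, 0.0]
ft_force: [-2.1, -0.0, 5.9]
opening: 0.4
```

>>> send_rows([
  [[0, 0, -0.0005, 0, 0], [0, 0, 0, 0, 0], [0, 0, 0, 0, 0]],
])

```text
clock: 4.88
position: [557.9, 170.3, 99.0]
tool_rot: [0.711, 0.704, 0.0, 0.0]
ft_force: [-1.6, -1.0, 6.1]
opening: 0.7
```

>>> send_rows([
  [[0, 0, -0.0005, 0, 0], [0, 0, 0, 0, 0], [0, 0, 0, 0, 0]],
])

```text
clock: 5.13
position: [557.9, 170.3, 98.6]
tool_rot: [0.711, 0.704, 0.0, 0.0]
ft_force: [-1.8, -0.2, 6.8]
opening: 0.1
```

>>> send_rows([
  [[0, 0, -0.0003, 0, 0], [0, 0, 0, 0, 0], [0, 0, 0, 0, 0]],
])

```text
clock: 5.38
position: [558.0, 170.3, 98.5]
tool_rot: [0.711, 0.704, 0.0, 0.0]
ft_force: [-2.2, -0.4, 8.6]
opening: 0.3
```

>>> send_rows([
  [[0, 0, 0.01, 0, 0], [0, 0, 0.01, 0, 0], [-0.0003, -0.0285, 0, 0, 0], [-0.0003, -0.0285, 0, 0, 0], [-0.0002, -0.028, 0, 0, 0]],
])

```text
clock: 5.8
position: [556.9, 84.4, 118.5]
tool_rot: [0.71, 0.704, 0.0, 0.0]
ft_force: [1.0, -1.2, 0.1]
opening: 0.7
```

>>> send_rows([
  [[0, 0, 0, 0, 0], [0, 0, -0.004, 0, 0], [0, 0, -0.004, 0, 0], [0, 0, -0.003, 0, 0], [0, 0, 0, 0, 0]],
])

```text
clock: 6.22
position: [556.3, 86.5, 105.8]
tool_rot: [0.71, 0.704, -0.001, -0.0]
ft_force: [-0.4, -0.2, -0.4]
opening: 0.6
```

>>> send_rows([
  [[0, 0, 0, 0, 0], [0, 0, 0, 0, 0], [0, 0, 0, 0, 0], [0, 0, 0, 0, 0]],
])

```text
clock: 6.55
position: [557.0, 85.4, 106.9]
tool_rot: [0.711, 0.704, 0.0, 0.0]
ft_force: [0.5, -0.0, 0.5]
opening: 0.7
```

```bash
python3 - <<'E'
from h import *
g=grab('scene','s3'); crop('s3',310,160,420,240,7,'s3c')
E
```

```text
(no output)
```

View pics/s3c.png

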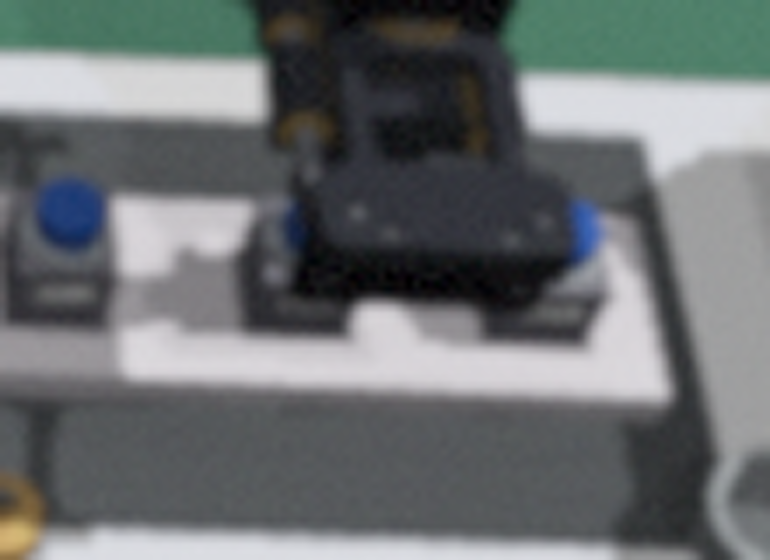

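>>> send_rows([
  [[0, 0, -0.002, 0, 0], [0, 0, -0.002, 0, 0], [0, 0, 0, 0, 0], [0, 0, 0, 0, 0]],
])

```text
clock: 6.93
position: [557.1, 85.3, 102.9]
tool_rot: [0.711, 0.704, 0.0, 0.0]
ft_force: [-1.1, 0.2, 2.8]
opening: 0.4
```

>>> send_rows([
  [[0, 0, -0.001, 0, 0], [0, 0, 0, 0, 0], [0, 0, 0, 0, 0]],
])

```text
clock: 7.18
position: [557.1, 85.3, 101.9]
tool_rot: [0.711, 0.704, 0.0, 0.0]
ft_force: [-0.3, -0.1, 3.3]
opening: 0.6
```

>>> send_rows([
  [[0, 0, -0.001, 0, 0], [0, 0, 0, 0, 0], [0, 0, 0, 0, 0]],
])

```text
clock: 7.43
position: [557.1, 85.3, 100.9]
tool_rot: [0.711, 0.704, 0.0, 0.0]
ft_force: [1.5, 0.6, 3.6]
opening: 0.6
```

>>> send_rows([
  [[0, 0, -0.001, 0, 0], [0, 0, 0, 0, 0], [0, 0, 0, 0, 0]],
])

```text
clock: 7.68
position: [557.1, 85.2, 99.8]
tool_rot: [0.711, 0.704, 0.0, 0.0]
ft_force: [0.2, -1.2, 4.3]
opening: 0.6
```

>>> send_rows([
  [[0, 0, -0.001, 0, 0], [0, 0, 0, 0, 0], [0, 0, 0, 0, 0]],
])

```text
clock: 7.93
position: [557.1, 85.3, 98.8]
tool_rot: [0.711, 0.704, 0.0, 0.0]
ft_force: [1.3, 0.8, 4.1]
opening: 0.5
```

>>> send_rows([
  [[0, 0, -0.0004, 0, 0], [0, 0, 0, 0, 0], [0, 0, 0, 0, 0]],
])

```text
clock: 8.18
position: [557.1, 85.2, 98.5]
tool_rot: [0.711, 0.704, 0.0, 0.0]
ft_force: [1.3, -0.1, 4.1]
opening: 0.3
```

>>> send_rows([
  [[0, 0, -0.0003, 0, 0], [0, 0, 0, 0, 0], [0, 0, 0, 0, 0]],
])

```text
clock: 8.43
position: [557.1, 85.2, 98.5]
tool_rot: [0.711, 0.704, 0.0, 0.0]
ft_force: [0.8, -0.4, 7.8]
opening: 0.5
```

Stop reached on the middle key (about 4.3 N). Moving to the right nest.

>>> send_rows([
  [[0, 0, 0.01, 0, 0], [0, 0, 0.01, 0, 0], [-0.0003, -0.0285, 0, 0, 0], [-0.0003, -0.0285, 0, 0, 0], [-0.0002, -0.028, 0, 0, 0]],
])

```text
clock: 8.85
position: [555.7, -0.7, 118.7]
tool_rot: [0.71, 0.704, -0.0, -0.0]
ft_force: [0.8, -0.1, -1.1]
opening: 0.1
```

>>> send_rows([
  [[0, 0, 0, 0, 0], [0, 0, -0.004, 0, 0], [0, 0, -0.004, 0, 0], [0, 0, -0.003, 0, 0], [0, 0, 0, 0, 0]],
])

```text
clock: 9.27
position: [555.5, 1.5, 106.1]
tool_rot: [0.71, 0.704, -0.001, -0.001]
ft_force: [-0.4, -0.7, 0.4]
opening: 0.6
```

>>> send_rows([
  [[0, 0, 0, 0, 0], [0, 0, 0, 0, 0], [0, 0, 0, 0, 0], [0, 0, 0, 0, 0]],
])

```text
clock: 9.6
position: [556.2, 0.4, 107.2]
tool_rot: [0.711, 0.704, 0.0, 0.0]
ft_force: [0.2, -0.7, -1.2]
opening: 0.5
```

>>> send_rows([
  [[0, 0, -0.002, 0, 0], [0, 0, -0.002, 0, 0], [0, 0, 0, 0, 0], [0, 0, 0, 0, 0]],
])

```text
clock: 9.93
position: [556.3, 0.2, 103.2]
tool_rot: [0.711, 0.704, 0.0, 0.0]
ft_force: [0.1, -0.4, 1.9]
opening: 0.4
```

>>> send_rows([
  [[0, 0, -0.001, 0, 0], [0, 0, 0, 0, 0], [0, 0, 0, 0, 0]],
])

```text
clock: 10.18
position: [556.3, 0.3, 102.2]
tool_rot: [0.711, 0.704, 0.0, 0.0]
ft_force: [0.4, -0.5, 2.3]
opening: 0.3
```

>>> send_rows([
  [[0, 0, -0.001, 0, 0], [0, 0, 0, 0, 0], [0, 0, 0, 0, 0]],
])

```text
clock: 10.43
position: [556.3, 0.3, 101.1]
tool_rot: [0.711, 0.704, 0.0, 0.0]
ft_force: [0.3, 0.4, 2.3]
opening: 0.7
```

>>> send_rows([
  [[0, 0, -0.001, 0, 0], [0, 0, 0, 0, 0], [0, 0, 0, 0, 0]],
])

```text
clock: 10.68
position: [556.2, 0.2, 100.1]
tool_rot: [0.711, 0.704, 0.0, 0.0]
ft_force: [0.4, 0.3, 2.2]
opening: 0.3
```

>>> send_rows([
  [[0, 0, -0.001, 0, 0], [0, 0, 0, 0, 0], [0, 0, 0, 0, 0]],
])

```text
clock: 10.93
position: [556.2, 0.3, 99.1]
tool_rot: [0.711, 0.704, 0.0, 0.0]
ft_force: [1.7, 0.4, 3.3]
opening: 0.6
```

>>> send_rows([
  [[0, 0, -0.0004, 0, 0], [0, 0, 0, 0, 0], [0, 0, 0, 0, 0]],
])

```text
clock: 11.18
position: [556.2, 0.3, 98.7]
tool_rot: [0.711, 0.704, 0.0, 0.0]
ft_force: [0.4, 0.6, 3.6]
opening: 0.7
```

>>> send_rows([
  [[0, 0, -0.0004, 0, 0], [0, 0, 0, 0, 0], [0, 0, 0, 0, 0]],
])

```text
clock: 11.43
position: [556.3, 0.2, 98.5]
tool_rot: [0.711, 0.704, 0.0, 0.0]
ft_force: [0.4, 1.0, 5.2]
opening: 0.4
```

Left about 6.7 N, middle about 4.3 N and right about 3.4 N at the stop, so the left switch is the one to move. Before going down to grip it, I'll check how close the wrist camera comes to the console.

>>> send_rows([
  [[0, 0, 0.02, 0, 0.0], [0, 0, 0.035, 0, 0.06], [0.0004, 0.03, 0.005, 0, 0.06], [0.0004, 0.035, 0, 0, 0.06], [0.0004, 0.035, 0, 0, 0.06]],
])

```text
clock: 11.85
position: [557.1, 100.6, 158.6]
tool_rot: [0.711, 0.703, 0.0, 0.0]
ft_force: [0.4, 0.5, -1.0]
opening: 19.8
```

```bash
python3 - <<'E'
from h import *
crop('t2',30,130,160,230,6,'t2e'); crop('s2',360,120,500,250,5,'s2e')
print(manip.get_obs()['joints'])
f=load('t2'); g=load('s2')
for p in [[557.5,275.5,190],[557.5,275.5,40],[557,246,270],[557,265,270]]: print(p,((proj(f,p)-[30,130])*6).round(),((proj(g,p)-[360,120])*5).round())
E
```

```text
[-0.58579405  0.25155611  0.38138451  1.72406129 -0.10022772  1.18495253
 -0.18974332]
[557.5, 275.5, 190] [317. 328.] [443. 253.]
[557.5, 275.5, 40] [436. 354.] [316. 437.]
[557, 246, 270] [318. 314.] [456. 127.]
[557, 265, 270] [267. 313.] [500. 129.]
```

View pics/t2e.png

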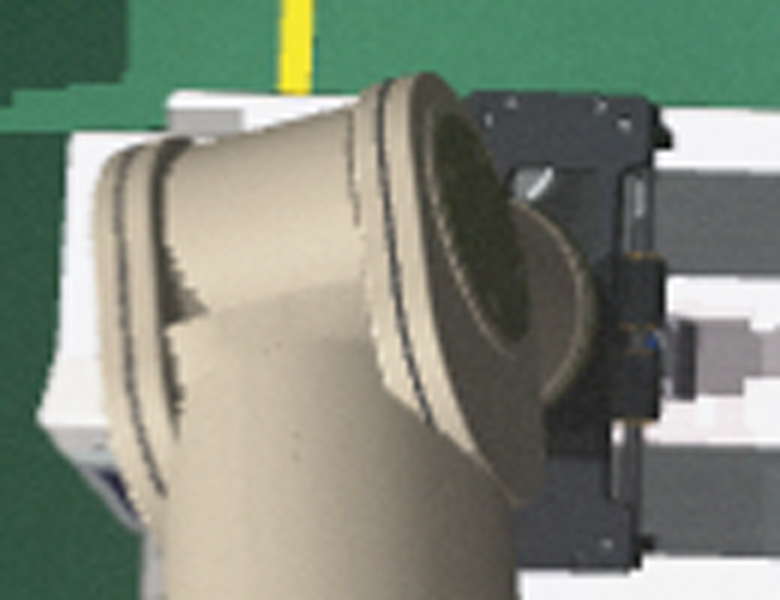

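View pics/s2e.png

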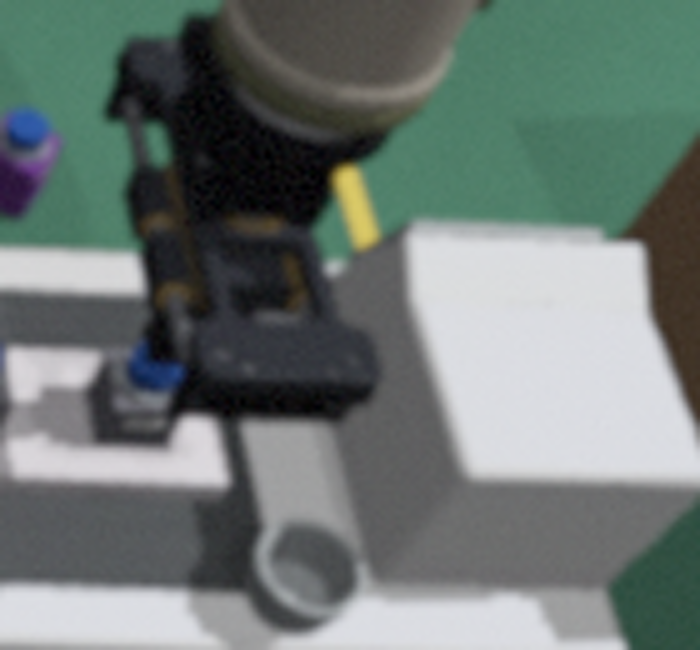

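View pics/s2.png

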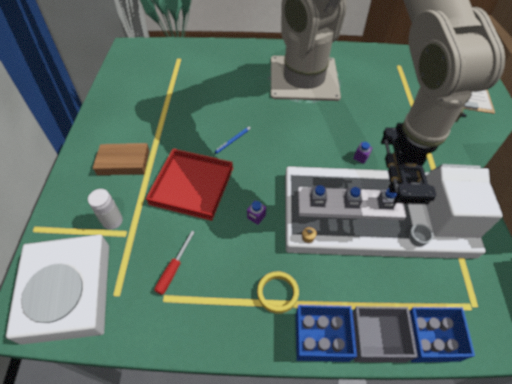

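```bash
python3 - <<'E'
from h import *
g=load('s2')
for p in [[653,133,180],[653,208,180],[463,208,180],[463,133,180],[653,208,200],[678,275,190],[438,275,190],[678,275,40]]: print(p,((proj(g,p)-[360,120])*5).round(), proj(g,p).round())
E
```

```text
[653, 133, 180] [163. 436.] [393. 207.]
[653, 208, 180] [339. 442.] [428. 208.]
[463, 208, 180] [242. 105.] [408. 141.]
[463, 133, 180] [88. 99.] [378. 140.]
[653, 208, 200] [358. 415.] [432. 203.]
[678, 275, 190] [521. 485.] [464. 217.]
[438, 275, 190] [373.  59.] [435. 132.]
[678, 275, 40] [372. 651.] [434. 250.]
```

>>> send_rows([
  [[0.0005, 0.03, 0, 0, 0.06], [0, 0.03, 0, 0, 0.06], [0, 0.01, 0, 0, 0.06], [0, 0, -0.01, 0, 0.06], [0, 0, -0.01, 0, 0.06]],
])

```text
clock: 12.27
position: [557.7, 169.6, 137.2]
tool_rot: [0.71, 0.704, -0.0, 0.0]
ft_force: [-0.3, -0.5, 0.1]
opening: 52.5
```

>>> send_rows([
  [[0, 0, 0, 0, 0.06], [0, 0, 0, 0, 0.06], [0, 0, 0, 0, 0.06], [0, 0, 0, 0, 0.06], [0, 0, 0, 0, 0.06]],
])

```text
clock: 12.68
position: [558.2, 169.7, 138.7]
tool_rot: [0.711, 0.703, 0.0, 0.0]
ft_force: [-1.0, -0.1, 0.2]
opening: 59.9
```

```bash
python3 - <<'E'
from h import *
g=grab('wrist','w4'); grab('scene','s4');crop('s4',340,140,440,230,8,'s4c')
E
```

```text
(no output)
```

View pics/w4.png

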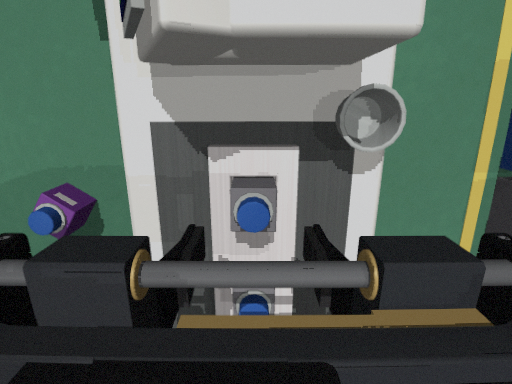

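View pics/s4c.png

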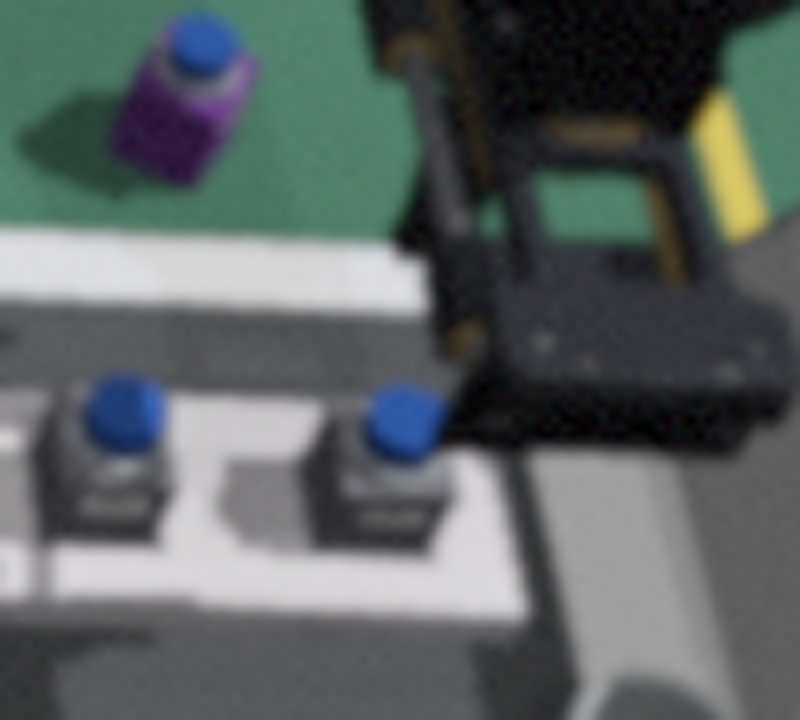

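The wrist view shows the fingers straddling the left cap at (254,213), centred between them in x. Going down.

>>> send_rows([
  [[0, 0, -0.02, 0, 0.06], [0, 0, -0.02, 0, 0.06], [0, 0, -0.015, 0, 0.06], [0, 0, -0.01, 0, 0.06], [0, 0, -0.005, 0, 0.06]],
])

```text
clock: 13.2
position: [557.3, 170.0, 67.0]
tool_rot: [0.711, 0.704, -0.001, -0.0]
ft_force: [-0.4, 0.8, 0.0]
opening: 59.8
```

>>> send_rows([
  [[0, 0, -0.004, 0, 0.06], [0, 0, -0.002, 0, 0.06], [0, 0, 0, 0, 0.06], [0, 0, 0, 0, 0.06]],
])

```text
clock: 13.53
position: [558.3, 170.4, 62.9]
tool_rot: [0.711, 0.704, 0.0, 0.0]
ft_force: [-0.1, 0.2, -0.3]
opening: 60.0
```

>>> send_rows([
  [[0, 0, 0, 0, 0.05], [0, 0, 0, 0, 0.045], [0, 0, 0, 0, 0.042], [0, 0, 0, 0, 0.04], [0, 0, 0, 0, 0.038]],
], newtons=15)

```text
clock: 13.95
position: [557.9, 170.3, 62.4]
tool_rot: [0.711, 0.704, 0.0, 0.0]
ft_force: [0.0, 0.5, -0.6]
opening: 40.4
```

>>> send_rows([
  [[0, 0, 0, 0, 0.036], [0, 0, 0, 0, 0.034], [0, 0, 0, 0, 0.032], [0, 0, 0, 0, 0.03], [0, 0, 0, 0, 0.03]],
], newtons=25)

```text
clock: 14.37
position: [557.8, 170.2, 62.3]
tool_rot: [0.711, 0.704, 0.0, 0.0]
ft_force: [-1.1, -0.3, 0.8]
opening: 35.7
```

>>> send_rows([
  [[0, 0, 0.003, 0, 0.03], [0, 0, 0.004, 0, 0.03], [0, 0, 0.006, 0, 0.03], [0, 0, 0.008, 0, 0.03], [0, 0, 0.01, 0, 0.03]],
])

```text
clock: 14.78
position: [557.7, 170.1, 93.9]
tool_rot: [0.711, 0.704, -0.0, -0.0]
ft_force: [-0.2, 0.1, -0.8]
opening: 36.1
```

>>> send_rows([
  [[0, 0, 0.015, 0, 0.03], [0, 0, 0.02, 0, 0.03], [0, 0, 0.02, 0, 0.03], [0, 0, 0.01, 0, 0.03], [0, 0, 0, 0, 0.03]],
])

```text
clock: 15.2
position: [559.3, 170.6, 161.4]
tool_rot: [0.711, 0.704, 0.002, 0.001]
ft_force: [0.1, 0.3, -1.5]
opening: 36.1
```

```bash
python3 - <<'E'
from h import *
g=grab('scene','s5'); crop('s5',280,120,440,240,5,'s5c'); crop('s5',140,145,240,225,8,'s5t')
E
```

```text
(no output)
```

View pics/s5c.png

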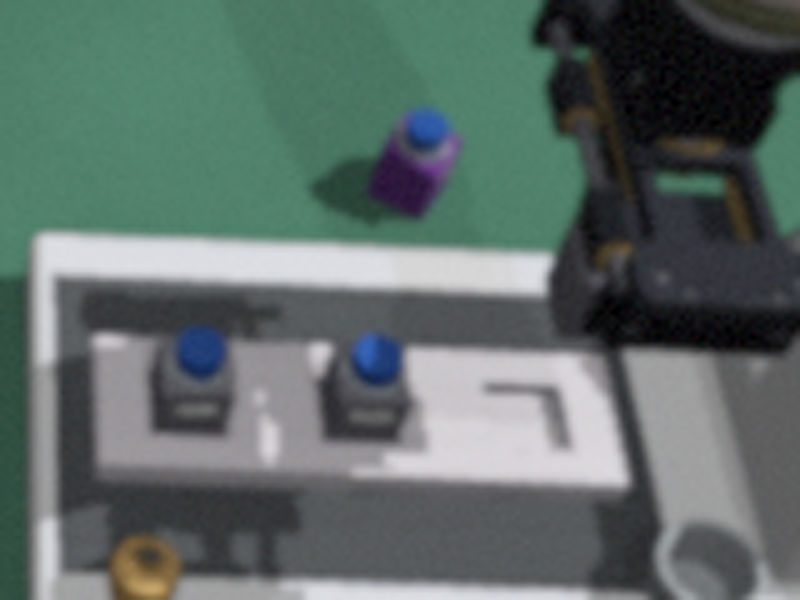

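View pics/s5t.png

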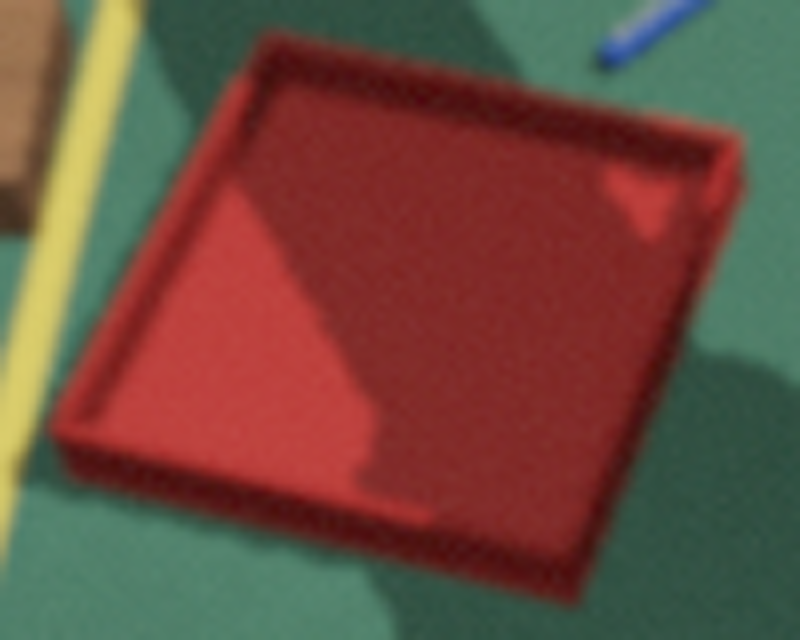

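The left nest is empty and the switch is in the gripper; the other two are seated. I'll carry it over the tray at (484,-326).

>>> send_rows([
  [[-0.002, -0.011, 0, 0, 0.03], [-0.004, -0.025, 0, -0.015, 0.03], [-0.005, -0.032, 0, -0.015, 0.03], [-0.005, -0.032, 0, -0.015, 0.03], [-0.005, -0.032, 0, -0.015, 0.03]],
])

```text
clock: 15.67
position: [535.3, 35.9, 156.8]
tool_rot: [0.732, 0.682, -0.001, -0.0]
ft_force: [0.5, -0.2, -1.1]
opening: 35.6
```

>>> send_rows([
  [[-0.005, -0.032, 0, -0.015, 0.03], [-0.005, -0.032, 0, -0.015, 0.03], [-0.005, -0.032, 0, -0.015, 0.03], [-0.005, -0.032, 0, -0.015, 0.03], [-0.005, -0.032, 0, -0.015, 0.03]],
])

```text
clock: 16.08
position: [510.0, -123.9, 157.0]
tool_rot: [0.757, 0.654, -0.001, -0.001]
ft_force: [0.6, -0.6, -1.5]
opening: 36.1
```

>>> send_rows([
  [[-0.005, -0.032, 0, -0.015, 0.03], [-0.005, -0.032, 0, -0.015, 0.03], [-0.005, -0.032, 0, -0.015, 0.03], [-0.005, -0.032, 0, -0.015, 0.03], [-0.004, -0.032, 0, 0, 0.03]],
])

```text
clock: 16.5
position: [485.8, -283.6, 157.0]
tool_rot: [0.776, 0.63, -0.001, -0.001]
ft_force: [0.9, -0.2, -1.0]
opening: 35.8
```

>>> send_rows([
  [[-0.003, -0.024, 0, 0, 0.03], [-0.001, -0.02, 0, 0, 0.03], [0, 0, 0, 0, 0.03], [0, 0, 0, 0, 0.03], [0, 0, 0, 0, 0.03]],
])

```text
clock: 16.92
position: [483.1, -325.2, 157.2]
tool_rot: [0.776, 0.631, -0.0, -0.001]
ft_force: [-0.6, -0.4, -1.7]
opening: 35.9
```

```bash
python3 - <<'E'
from h import *
g=grab('scene','s6'); crop('s6',110,90,270,230,5,'s6c')
o=manip.get_obs(); print(o['position'],o['opening'],o['ft_force'],o['tool_rot'])
f=load('s6'); 
P=[atz(f,140+(u+.5)/8-.5,145+(v+.5)/8-.5,30)[:2] for u,v in [(268,35),(742,135),(578,560),(55,430)]]; print(np.round(P,1),np.mean(P,0))
E
```

```text
[ 483.53578612 -324.71177706  157.46823128] 35.22703609284703 [ 0.19999313 -0.20219853 -1.43707154] [ 7.75458229e-01  6.31398423e-01 -7.08260795e-05 -7.49051282e-04]
[[ 378.9 -392.8]
 [ 418.9 -220.3]
 [ 592.8 -259. ]
 [ 551.2 -433.4]] [ 485.46271501 -326.33978949]
```

View pics/s6c.png

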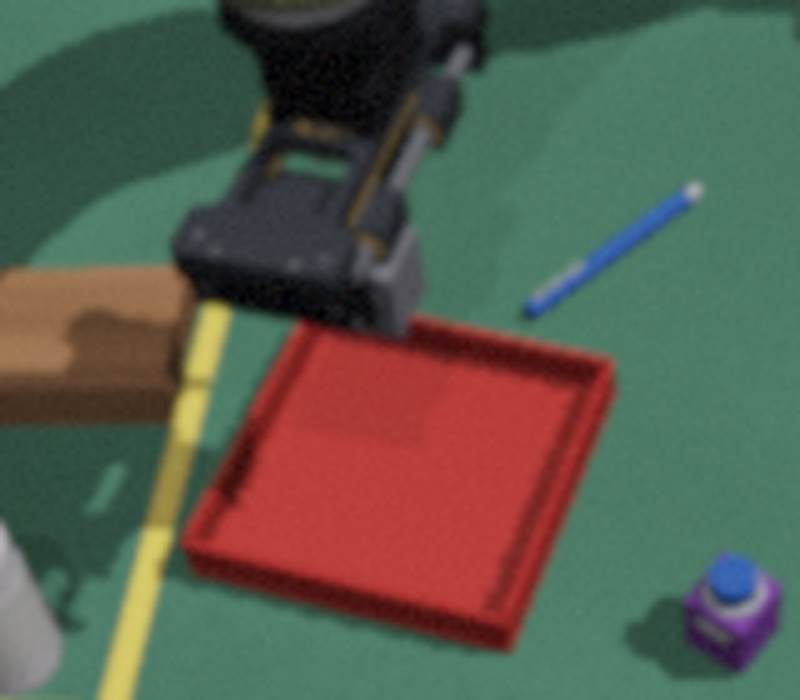

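```bash
python3 - <<'E'
from h import *
crop('scene0',70,130,190,240,6,'s0k'); crop('top0',360,160,440,275,6,'t0k')
E
```

```text
(no output)
```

View pics/s0k.png

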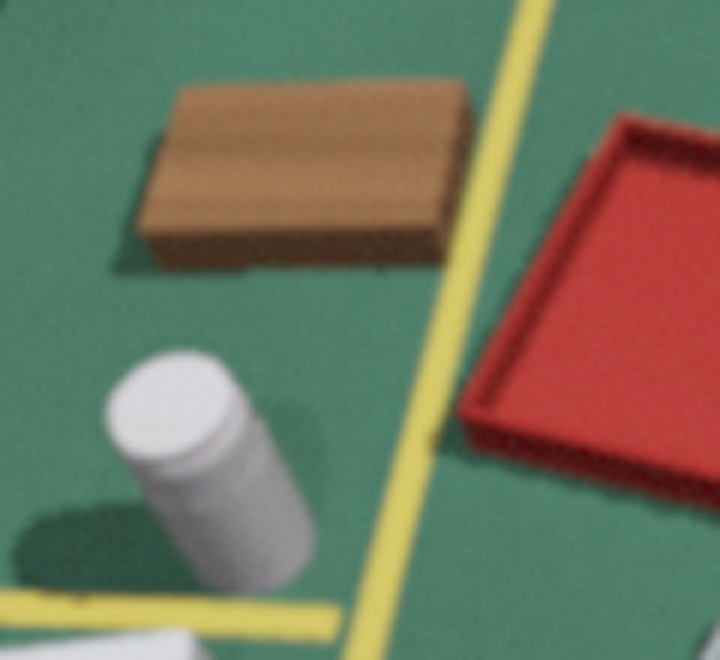

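View pics/t0k.png

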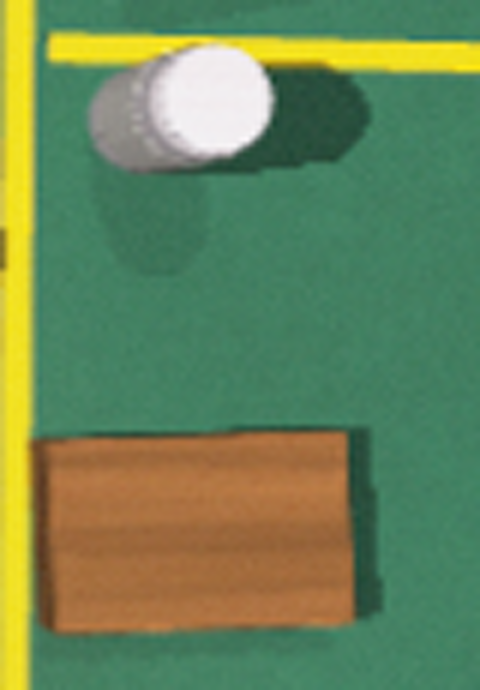

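The can is about 90 mm clear of the gripper body. Lowering the switch.

>>> send_rows([
  [[0.001, -0.001, -0.025, 0, 0.03], [0, 0, -0.03, 0, 0.03], [0, 0, -0.03, 0, 0.03], [0, 0, -0.02, 0, 0.03], [0, 0, -0.012, 0, 0.03]],
])

```text
clock: 17.38
position: [484.0, -324.6, 38.5]
tool_rot: [0.775, 0.632, -0.001, -0.002]
ft_force: [-0.5, -0.3, -0.6]
opening: 35.9
```

>>> send_rows([
  [[0, 0, -0.007, 0, 0.03], [0, 0, -0.004, 0, 0.03], [0, 0, 0, 0, 0.03], [0, 0, 0, 0, 0.03], [0, 0, 0, 0, 0.03]],
])

```text
clock: 17.8
position: [485.6, -327.2, 31.5]
tool_rot: [0.776, 0.631, 0.001, 0.001]
ft_force: [-0.0, 0.1, -1.1]
opening: 36.0
```

>>> send_rows([
  [[0, 0, -0.003, 0, 0.03], [0, 0, -0.003, 0, 0.03], [0, 0, 0, 0, 0.03], [0, 0, 0, 0, 0.03]],
])

```text
clock: 18.13
position: [484.7, -326.7, 24.1]
tool_rot: [0.776, 0.631, -0.0, -0.0]
ft_force: [-0.5, 0.9, -1.7]
opening: 35.5
```

>>> send_rows([
  [[0, 0, -0.002, 0, 0.03], [0, 0, 0, 0, 0.03], [0, 0, 0, 0, 0.03]],
])

```text
clock: 18.38
position: [484.8, -326.7, 22.2]
tool_rot: [0.776, 0.631, -0.0, -0.0]
ft_force: [0.1, -1.0, -1.2]
opening: 35.9
```

>>> send_rows([
  [[0, 0, -0.001, 0, 0.03], [0, 0, 0, 0, 0.03], [0, 0, 0, 0, 0.03]],
])

```text
clock: 18.63
position: [484.9, -326.8, 21.3]
tool_rot: [0.776, 0.631, 0.0, 0.0]
ft_force: [0.7, 0.1, -1.4]
opening: 35.6
```

>>> send_rows([
  [[0, 0, -0.0005, 0, 0.03], [0, 0, 0, 0, 0.03], [0, 0, 0, 0, 0.03]],
])

```text
clock: 18.88
position: [484.9, -326.8, 21.3]
tool_rot: [0.776, 0.631, 0.0, 0.0]
ft_force: [-2.4, 1.0, 5.1]
opening: 35.8
```

>>> send_rows([
  [[0, 0, -0.0005, 0, 0.03], [0, 0, 0, 0, 0.03], [0, 0, 0, 0, 0.03]],
])

```text
clock: 19.13
position: [484.9, -326.8, 21.2]
tool_rot: [0.776, 0.631, 0.0, -0.0]
ft_force: [-3.3, 3.1, 11.9]
opening: 36.1
```

On the tray floor. I'll back off the half millimetre, open gently and check.

>>> send_rows([
  [[0, 0, 0.0007, 0, 0.03], [0, 0, 0, 0, 0.036], [0, 0, 0, 0, 0.039], [0, 0, 0, 0, 0.045], [0, 0, 0, 0, 0.055]],
])

```text
clock: 19.55
position: [484.8, -326.8, 20.8]
tool_rot: [0.776, 0.631, -0.0, -0.0]
ft_force: [-0.1, -0.2, 0.2]
opening: 45.4
```

>>> send_rows([
  [[0, 0, 0, 0, 0.06], [0, 0, 0, 0, 0.06], [0, 0, 0, 0, 0.06], [0, 0, 0, 0, 0.06]],
])

```text
clock: 19.88
position: [484.8, -326.8, 20.9]
tool_rot: [0.776, 0.631, 0.0, 0.0]
ft_force: [-0.1, -0.1, 1.5]
opening: 59.2
```

```bash
python3 - <<'E'
from h import *
g=grab('wrist','w7')
E
```

```text
(no output)
```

View pics/w7.png

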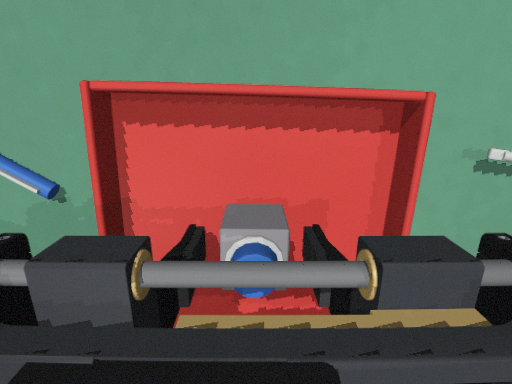

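The switch stands upright, free between the open fingers, with its cap at about (254,268). Lifting away.

>>> send_rows([
  [[0, 0, 0.01, 0, 0.06], [0, 0, 0.02, 0, 0.06], [0, 0, 0.03, 0, 0.06], [0, 0, 0.03, 0, 0.06], [0, 0, 0.03, 0, 0.06]],
])

```text
clock: 20.35
position: [484.5, -326.9, 143.0]
tool_rot: [0.776, 0.631, -0.0, 0.0]
ft_force: [0.7, 0.1, 0.8]
opening: 60.1
```

>>> send_rows([
  [[0, 0.02, 0.03, 0, 0.06], [0, 0.03, 0.02, 0, 0.06], [0, 0.04, 0, 0, 0.06], [0, 0.04, 0, 0, 0.06], [0, 0.02, 0, 0, 0.06]],
])

```text
clock: 20.77
position: [485.2, -172.3, 192.0]
tool_rot: [0.775, 0.632, 0.001, -0.0]
ft_force: [0.9, 0.1, 0.1]
opening: 60.3
```

>>> send_rows([
  [[0, 0, 0, 0, 0.06], [0, 0, 0, 0, 0.06], [0, 0, 0, 0, 0.06], [0, 0, 0, 0, 0.06], [0, 0, 0, 0, 0.06]],
])

```text
clock: 21.18
position: [484.6, -178.1, 191.1]
tool_rot: [0.776, 0.63, -0.0, 0.0]
ft_force: [0.5, 0.6, 0.3]
opening: 60.0
```

```bash
python3 - <<'E'
from h import *
f=grab('scene','s8'); g=grab('top','t8')
E
```

```text
(no output)
```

View pics/s8.png

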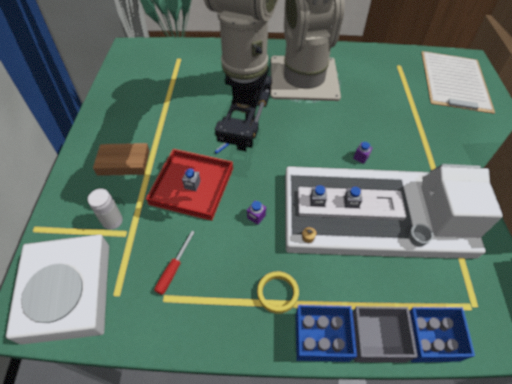

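View pics/t8.png

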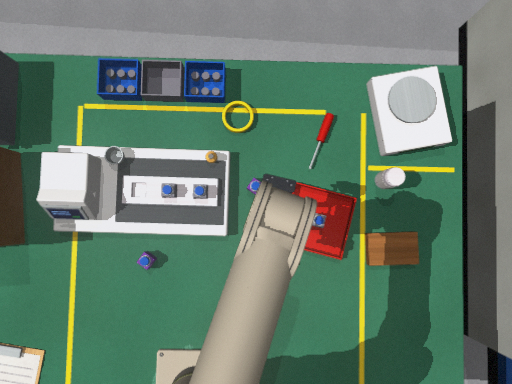

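The switch stands in the middle of the tray, at scene (190,178). The other two are still seated at top (168,190) and (201,191). One last check in numbers, then I'll hand in.

```bash
python3 - <<'E'
from h import *
def caps(s,box):
    im=cv2.imread('pics/'+s+'.png'); u0,v0,u1,v1=box
    h=cv2.cvtColor(cv2.resize(im[v0:v1,u0:u1],None,fx=4,fy=4,interpolation=cv2.INTER_CUBIC),cv2.COLOR_BGR2HSV)
    m=cv2.inRange(h,(100,130,70),(125,255,255)); n,_,st,c=cv2.connectedComponentsWithStats(m)
    return [(c[i]+.5)/4-.5+[u0,v0] for i in range(1,n) if st[i,4]>300]
for s,b in [('top0',(150,165,230,215)),('t8',(150,165,230,215)),('scene0',(300,170,372,220)),('s8',(300,170,372,220))]: print(s,np.round(caps(s,b),2))
g=load('s8'); print([atz(g,*c,62).round(1) for c in caps('s8',(175,160,210,200))])
manip.sign_off()
E
```

```text
top0 [[166.79 189.28]
 [198.98 190.3 ]]
t8 [[166.78 189.28]
 [198.99 190.31]]
scene0 [[319.55 189.66]
 [354.98 191.15]]
s8 [[319.54 189.67]
 [354.95 191.15]]
[array([ 489.5, -325.2,   62. ])]
the job is handed in; nothing more can be done
```

I pressed the three keys from left to right and moved the stiffest switch, the left one, into the red tray. The job is handed in at about 21 s of the 64 s allowed; it reports no verdict.

- **Pressing:** each key was pressed until the force began its steep rise at the stop, then let up again. The force just before the stop was about 6.5 N (left), 4.2 N (middle) and 3.5 N (right), with noise of about 1 N. The highest reading on any key was 8.6 N, well under 20 N.
- **Placing:** I gripped the left switch by its housing at about 25 N and lowered it until the floor pushed back at about 12 N, then released it. My last pictures show it upright in the tray, about 5 mm from the middle.
- **The rest:** the other two caps moved less than 0.05 pixels between the first and last pictures. Nothing else looks moved in those pictures, though I checked that by eye only. The arm ended clear of everything.
- **Disagreement:** before pressing, the three cameras disagreed by about 4 mm on where the left cap was. I aimed in between, and the pressing and gripping went without trouble.

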